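Find the loaded calibration-block case by its weight and lock it in the dock

TASK

Three identical black cases stand about the bench and only one still holds its steel calibration block: lift them to feel which one is heavy. Set that case upright and lengthwise in the channel of the aluminium docking cradle, slide it fully home against the back stop, and then press the cradle's sprung lever down until it snaps and stays down. Leave the two empty cases standing upright on the bench, never tip a case over, and do not disturb the other things.

Things in the scene. Friction and masses are not known exactly. Their poses are not given: they have to be found in the camera images.
- case_a: one of three look-alike closed black hard cases: 120 (x, length) x 50 (y) x 60 mm high, flat top, upright, yaw within 0.6. Origin: centre of underside, z up. Pinch across the 50 mm width. One case holds a steel block (in all 0.54 to 0.72 kg), two are empty (0.23 kg); which one varies and cannot be seen
- case_b: one of three look-alike closed black hard cases: 120 (x, length) x 50 (y) x 60 mm high, flat top, upright, yaw within 0.6. Origin: centre of underside, z up. Pinch across the 50 mm width. One case holds a steel block (in all 0.54 to 0.72 kg), two are empty (0.23 kg); which one varies and cannot be seen
- case_c: one of three look-alike closed black hard cases: 120 (x, length) x 50 (y) x 60 mm high, flat top, upright, yaw within 0.6. Origin: centre of underside, z up. Pinch across the 50 mm width. One case holds a steel block (in all 0.54 to 0.72 kg), two are empty (0.23 kg); which one varies and cannot be seen
- dock: aluminium cradle fixed to the bench. Origin: underside, on the channel's centre line, z up. Base plate 8 mm thick (x -85 to 120, y -118 to 38 mm); on it a channel along x, 60 mm wide, between rails 8 mm thick up to z = 22 mm (x -85 to 75), open on top and at its front (-x). A case home in it has its origin at x = +5, y = 0, z = 8 mm
- dock_stop (a point): middle of the foot of the cradle's back stop, which closes the channel's far end: at x = +65, y = 0, z = 8 mm in the cradle's frame (same axes); the stop is 76 mm wide and rises to z = 38 mm. A case's end must rest against it
- lever (a joint): sprung hold-down lever, pivot at x 100, y -98, z 80 mm in the cradle's frame, axis along y: 0 = raised, sloping up 37 degrees towards the front; 0.65 rad = level, fully down. It springs up below 0.5 and snaps down and holds above; about 10 N at the pad. A cross foot 48 mm from the pivot comes down 5 mm above the far end of a case in the channel
- lever_pad (a point): middle of the top of the rubber press pad (36 x 30 mm) at the lever's free end, 155 mm from the pivot and 8 mm above the arm's line: in the cradle's frame at x -19, y -98, z 180 mm when raised; x -55, y -98, z 88 mm when down
- stud: bystander: steel ball stud standing on its shank, 148 mm tall, ball 58 mm across. Origin: about the middle of its underside, z up
- bottle: bystander: white bottle, 54 mm across, 150 mm tall. Origin: about the middle of its underside, z up
- spray: bystander: spray can, 56 mm across, 145 mm tall. Origin: about the middle of its underside, z up
- mouse: bystander: computer mouse, 100 x 56 x 30 mm. Origin: about the middle of its underside, z up
- wedge: bystander: steel step wedge, 110 x 32 x 40 mm. Origin: about the middle of its underside, z up
Things that resemble listed ones, but are neither listed nor needed, are in the scene too. Leave any pink look-alike of the case_b alone.

How it is judged:
By the outcome, as a careful person would: the job done as asked, in the order asked, and still so for the second after the job is handed in, with the robot touching nothing.
It also fails if it takes over 70 s, if anything falls off the work surface, if the arm or the gripper's body presses on something with over 40 N, if the wrist force passes 120 N, or if a joint passes its speed limit or range.

ROBOT

A 6-joint arm with a two-finger parallel gripper is mounted at the origin on the work surface. World frame = base frame: x ahead of the robot, y to its left, z up, the work surface at z = 0. Lengths are in m, angles in rad, forces in N, time in s.
With the tool pointing down it reaches from about 0.375 to 0.9 m from the base axis. Payload 3.1 kg.
Tool frame: the origin (TCP) lies midway between the tips of the shut fingers; the grasp point (between the pads) lies 19 mm behind it; z points along the fingers, y is the line along which they close (so a half turn about z gives the same grasp; the last joint's range is limited). The gripper opens to 87 mm and grips with 3 to 60 N. Pads are 19 mm wide; open, the fingers measure 117 mm over their backs; the gripper's body (75 mm by 190 mm) begins 51 mm behind the grasp point.
Start: joints at [1.125, 0.527, 1.433, -0, 1.181, -0.178], TCP at [0.165, 0.603, 0.223] pointing down, gripper open.
Joint ranges: [-3.08, 3.08], [-0.75, 2.2], [0.22, 2.44], [-1.43, 4.57], [0, 2.65], [-2.85, 2.85]. Speed limits (rad/s): [2.79, 2.79, 3.14, 3.14, 3.14, 3.14].

INTERFACE

Orientations are given as a unit quaternion [x, y, z, w].
In Python, from rig import robot gives the robot as it stands. The module is installed in compiled form; this text tells all that it offers.
- The arm moves only by the tool play_rows, never from a script. Its arguments are lists of equal length, an entry for each row: "gripper": the closure, from -1 (fully open) to 1 (shut); "delta_pos": the shift along the tool's x, y, z in cm, a list of three; "turn": the turn, a rotation vector about the tool's x, y, z in rad, a list of three. A call has 1 to 12 rows; each row is the pose to reach, as a shift and turn from the pose commanded when the call began, along the tool's axes at that moment; what a row does not reach only later rows make up. A row lasts 1/8 s, in which the tool goes at most 62.5 mm and 10.7 degrees, less where a joint would pass 70% of its speed; a pose out of reach is approached as far as the arm can. A call with a gripper value outside its range is refused whole. The fingers move at their own pace and stop on an object; "squeeze" is the grip in N (left out, the last holds). Time passes only in rows, so rows that repeat a pose let the fingers close. It gives the time, the measured TCP pose, the force, the opening and the grip force at its end, in the units of the state.
- robot.get_obs(): the state, without advancing time (a new reading comes with each control period).
- robot.camera(name): name is "side" or "top" or "wrist"; returns a dict with "color" (400x640x3 uint8, red, green, blue), "vfov" (degrees; the focal length in pixels is half the picture's height over the tangent of half this angle, whatever the lens; pixels are square), "cx", "cy" (the principal point, pixels), "R" (3x3) and "t" (3): a world point X has camera coordinates R X + t. Camera axes: x right, y down, z forward; pixel columns grow to the right and rows downward; lengths in m; the calibration is good to about 2 mm. The wrist camera is an equidistant fisheye: a pixel r from the principal point sees the ray r / f radians off the axis. A picture is of the moment at which its call begins. There is no depth.
- robot.hand_in(): hands the job in; it is judged then, once.
The state is a dict: "time": time; "q": joint angles; "joint_velocities": joint speeds; "joint_torque": joint torques, N m; "position": TCP position; "tool_rot": TCP orientation; "ft_force": force on the tool from outside, world axes, zero at the start; "moment": the same for the moment, N m; "grip_width": finger opening in m; "grip_force": force on a finger pad.
Only numpy, scipy, OpenCV 4.12 (cv2) and the standard library are available. Lean on these libraries where they do the work, as an engineer would, in place of code of your own. Each camera call takes 0.05 s, during which the arm holds its last target. There are 200 camera calls.

## Working session

There is one attempt and no reset: what is moved stays moved. The work goes in short steps, Python scripts to look and compute and a tool call to move; the robot and the scene stay as the last step left them, time stands still between calls to the robot, and variables do not carry over. Pictures are saved under pics/ and viewed, at most 10 in all, crops included, and the job is handed in when it is done.

Besides the shell and the picture viewer there is one more tool, called after ">>>" as name(argument=value, ...) on one line, values as JSON. play_rows: Moves the arm, as the interface text tells. Its arguments: {"type":"object","properties":{"gripper":{"type":"array","items":{"type":"number"}},"delta_pos":{"type":"array","items":{"type":"array","items":{"type":"number"}}},"turn":{"type":"array","items":{"type":"array","items":{"type":"number"}}},"squeeze":{"type":"number"}},"required":["gripper","delta_pos","turn"]}

```bash
mkdir -p pics; cat > h.py <<'E'
import numpy as np, cv2, pickle
from rig import robot
def snap(n,f):
    c=robot.camera(n); cv2.imwrite('pics/%s.png'%f,c['color'][:,:,::-1]); pickle.dump(c,open('pics/%s.pkl'%f,'wb')); return c
def load(f): return pickle.load(open('pics/%s.pkl'%f,'rb'))
def foc(c): return 200/np.tan(np.radians(c['vfov'])/2)
def ray(c,u,v,fish=False):
    f=foc(c); x=(u-c['cx']);y=(v-c['cy'])
    if fish:
        r=np.hypot(x,y); th=r/f; d=np.array([x/r*np.sin(th),y/r*np.sin(th),np.cos(th)])
    else: d=np.array([x/f,y/f,1])
    R=np.array(c['R']);return -R.T@np.array(c['t']),R.T@d
def onz(c,u,v,z,fish=False):
    o,d=ray(c,u,v,fish); return (o+d*(z-o[2])/d[2])[:3]
def proj(c,X):
    X=np.atleast_2d(X); p=X@np.array(c['R']).T+np.array(c['t']); return np.c_[p[:,0]/p[:,2],p[:,1]/p[:,2]]*foc(c)+[c['cx'],c['cy']]
E
python3 - <<'E'
from h import *
for n in('top','side','wrist'):
    c=snap(n,n+'0'); print(n,c['vfov'],c['cx'],c['cy'],-np.array(c['R']).T@c['t'],np.round(c['R'],3).tolist())
o=robot.get_obs(); print({k:np.round(v,3).tolist() for k,v in o.items()})
E
```

```text
top 45.23695073627672 320.57806391168583 200.48753491077716 [0.40236451 0.00781912 1.63861524] [[-0.007, -1.0, 0.013], [-0.996, 0.006, -0.085], [0.085, -0.014, -0.996]]
side 46.80511407416571 307.26940697011736 202.93034459862628 [1.41987634 0.82037224 1.03994353] [[-0.685, 0.728, -0.002], [0.444, 0.415, -0.794], [-0.577, -0.545, -0.608]]
wrist 65.70646984690485 319.093897453948 201.58104288915163 [0.09494992 0.62207826 0.38402581] [[0.264, 0.964, -0.002], [0.93, -0.254, 0.266], [0.256, -0.072, -0.964]]
{'time': 0.15, 'q': [1.125, 0.528, 1.434, -0.0, 1.181, -0.179], 'joint_velocities': [0.001, -0.002, -0.004, 0.001, 0.001, -0.001], 'joint_torque': [0.001, -44.043, -17.684, 0.063, 0.055, -0.0], 'position': [0.165, 0.602, 0.222], 'tool_rot': [0.133, 0.991, -0.001, -0.0], 'ft_force': [-0.599, -0.281, -0.249], 'moment': [0.03, -0.011, 0.028], 'grip_force': 0.0, 'grip_width': 0.087}
```

View pics/top0.png

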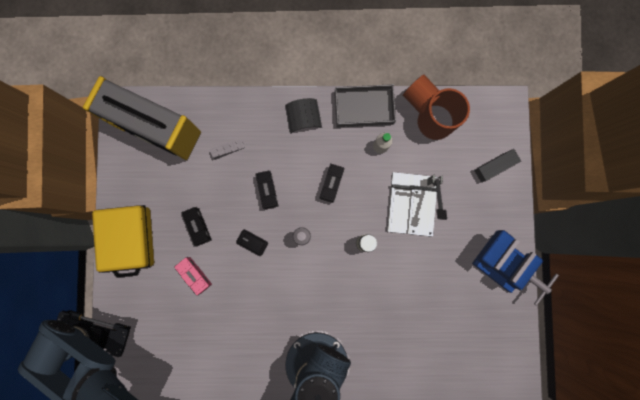

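View pics/side0.png

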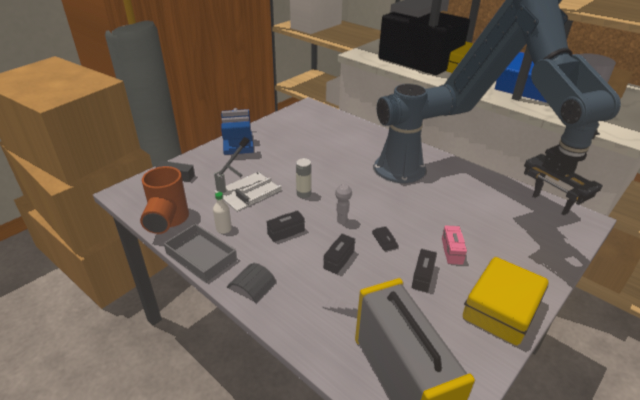

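Top view: the black boxes are at (196,226), (266,190) and (332,183), and a flat one at (252,242), which is probably the mouse. The pink decoy is at (192,276). The dock is at (413,205), with the stud at (302,236). I'll confirm this in an enlarged crop.

```bash
python3 - <<'E'
from h import *
a=cv2.imread('pics/top0.png'); 
l=cv2.resize(a[150:290,170:360],None,fx=4,fy=4,interpolation=cv2.INTER_CUBIC)[:,:760]
cv2.imwrite('pics/cropL.png',l)
r=cv2.resize(a[160:250,375:460],None,fx=6,fy=6,interpolation=cv2.INTER_CUBIC); cv2.imwrite('pics/cropR.png',r)
E
```

```text
(no output)
```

View pics/cropL.png

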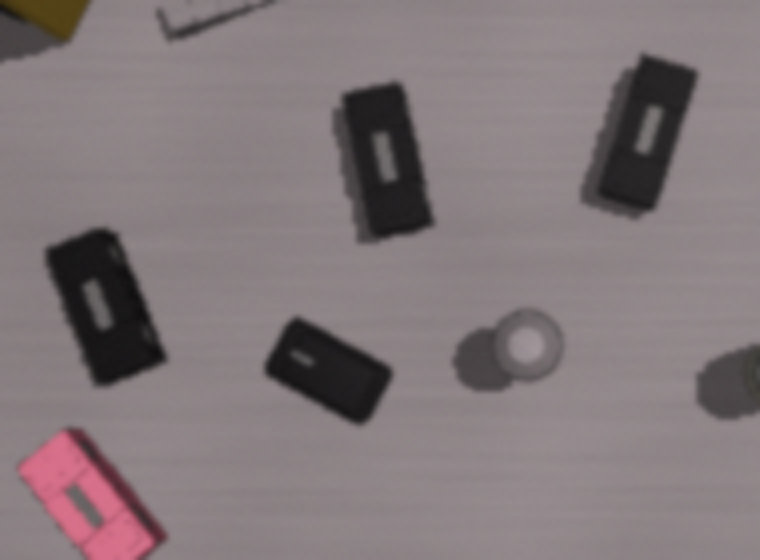

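View pics/cropR.png

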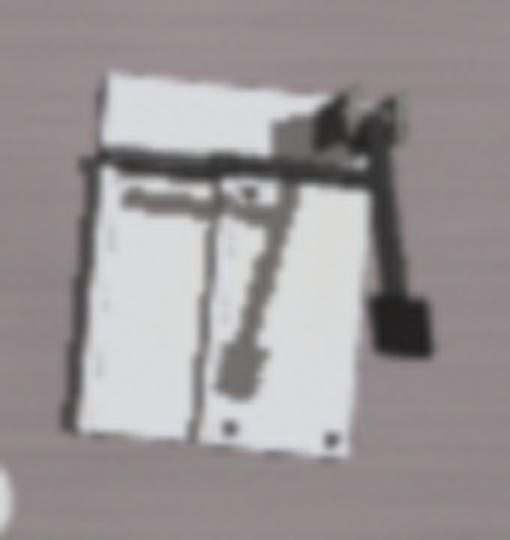

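The three cases with grey label slots are at (196,226), (266,190) and (332,183). The object at (252,242) is rounder, lower and shorter, so it's the mouse. The dock's front faces the robot and its lever is on the right. Next I'll fit the poses.

```bash
cat > fit.py <<'E'
from h import *
from scipy.optimize import minimize, least_squares
T=load('top0');S=load('side0')
def mask(c,thr=60): return (c['color'].max(2)<thr)
def hullmask(c,X,off,sh,k=4):
    p=(proj(c,X)-off+.5)*k; h=cv2.convexHull(p.astype(np.float32))
    m=np.zeros((sh[0]*k,sh[1]*k),np.float32); cv2.fillConvexPoly(m,np.round(h*16).astype(np.int32),1.,shift=4)
    return cv2.resize(m,(sh[1],sh[0]),interpolation=cv2.INTER_AREA)
def box(x,y,a,L=.12,W=.05,H=.06):
    P=np.array([[i*L/2,j*W/2,k*H] for i in(-1,1) for j in(-1,1) for k in(0,1)])
    R=np.array([[np.cos(a),-np.sin(a),0],[np.sin(a),np.cos(a),0],[0,0,1]]); return P@R.T+[x,y,0]
def fitcase(u,v,views=((T,60),),a0=(0.3,-.3)):
    best=None
    p=onz(T,u,v,.06)
    wins=[]
    for c,thr in views:
        q=proj(c,[p[0],p[1],.03])[0].astype(int); o=q-35
        wins.append((c,o,c['color'][o[1]:o[1]+70,o[0]:o[0]+70].max(2)<thr))
    def cost(s):
        e=0
        for c,o,m in wins:
            h=hullmask(c,box(*s),o,(70,70)); d=cv2.dilate(h,np.ones((9,9)))>0
            e+=np.abs(h-m)[d].sum()
        return e
    for a in a0:
        r=minimize(cost,[p[0],p[1],a],method='Nelder-Mead',options=dict(initial_simplex=[[p[0],p[1],a],[p[0]+.01,p[1],a],[p[0],p[1]+.01,a],[p[0],p[1],a+.15]]))
        if best is None or r.fun<best.fun: best=r
    return best
E
python3 - <<'E'
from fit import *
for n,u,v in(('L',196,226),('M',266,190),('R',332,183)):
    for vw in([(T,60)],[(S,50)],[(T,60),(S,50)]):
        b=fitcase(u,v,vw); print(n,np.round(b.x,4),round(b.fun,1))
# dock from corners of the crop (crop px ->image)
px=lambda x,y:(375+(x+.5)/6-.5,160+(y+.5)/6-.5)
M=[((75,432),(-.085,.038,.008)),((349,458),(-.085,-.118,.008)),((107,72),(.120,.038,.008)),((402,326),(-.019,-.098,.180))]
def w(s,P):
    c,q=np.cos(s[2]),np.sin(s[2]);P=np.array(P); return np.array([s[0]+c*P[0]-q*P[1],s[1]+q*P[0]+c*P[1],P[2]])
r=least_squares(lambda s:np.concatenate([proj(T,w(s,P))[0]-px(*k) for k,P in M]),[.6,-.3,-.05])
print(r.x,np.round(r.fun,2))
for n,p in(('stud',(302,234)),('bottle',(368,241))): print(n,onz(T,*p,.14))
E
```

```text
L [0.4554 0.4013 0.3949] 116.9
L [0.3907 0.11   0.6927] 0.0
L [0.455 0.401 0.404] 865.8
M [0.5764 0.1684 0.2135] 114.8
M [ 0.5106 -0.1159  0.6971] 0.0
M [0.5761 0.1679 0.2886] 962.1
R [ 0.5974 -0.049  -0.3222] 108.2
R [ 0.6721 -0.2286  0.9523] 0.0
R [ 0.5974 -0.0488 -0.3198] 982.4
[ 0.51493891 -0.28707443 -0.11143382] [-0.1  -0.13 -0.15  0.33  0.06  0.39  0.17 -0.53]
stud [0.42604311 0.04542952 0.14      ]
bottle [ 0.40282152 -0.15999461  0.14      ]
```

```bash
python3 - <<'E'
from fit import *
im=S['color'][:,:,::-1].copy(); k=3; x0,y0,x1,y1=205,125,465,305
im=cv2.resize(im[y0:y1,x0:x1],None,fx=k,fy=k,interpolation=cv2.INTER_CUBIC)
def dr(P,Q,col):
    p=(proj(S,[P,Q])-[x0,y0]+.5)*k; cv2.line(im,tuple(map(int,p[0])),tuple(map(int,p[1])),col,1,cv2.LINE_AA)
for s in([.4554,.4013,.395],[.5764,.1684,.2135],[.5974,-.049,-.3222]):
    b=box(*s)
    for i in range(8):
        for j in(1,2,4):
            if not i&j: dr(b[i],b[i|j],(0,255,0))
s=[.515,-.287,-.1114]; c,q=np.cos(s[2]),np.sin(s[2])
w=lambda x,y,z:np.array([s[0]+c*x-q*y,s[1]+q*x+c*y,z])
for r in([(-.085,-.118),(.12,-.118),(.12,.038),(-.085,.038)],):
    for i in range(4): dr(w(*r[i],.008),w(*r[(i+1)%4],.008),(0,0,255))
dr(w(.065,-.038,.038),w(.065,.038,.038),(0,0,255)); 
for y in(-.03,.03,.038): dr(w(-.085,y,.022),w(.075,y,.022),(255,0,255))
dr(w(.1,-.098,.08),w(-.019,-.098,.18),(0,255,255))
cv2.imwrite('pics/ov.png',im)
E
```

```text
(no output)
```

View pics/ov.png

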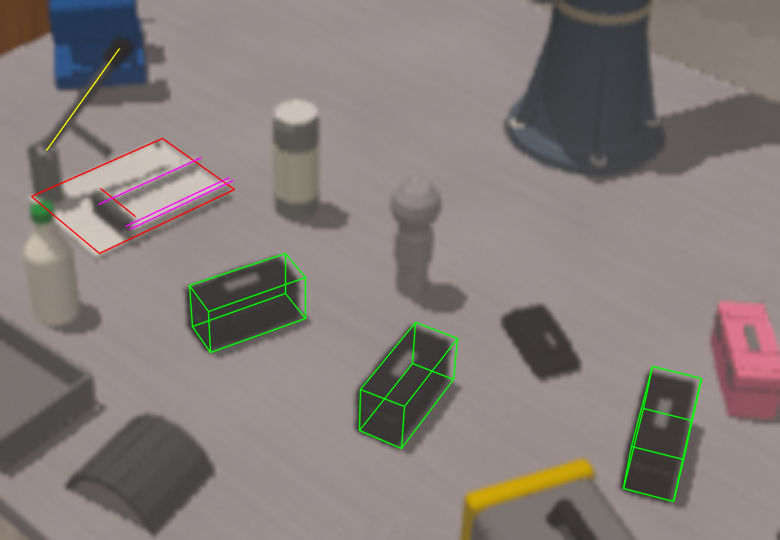

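The side overlay agrees with all the fits: cases at (247,303), (408,386) and (662,435), and the dock outline matches. Next is a move planner, plus finer bottle and pad positions, because the gripper body is 190 mm wide and has to pass between them.

```bash
cat > mv.py <<'E'
from h import *
from scipy.spatial.transform import Rotation as Ro
import sys
def plan(pts):
    """pts: list of x,y,z,yaw (yaw: direction normal to closing, mod pi); prints tool-frame shift cm & turn"""
    o=robot.get_obs(); R0=Ro.from_quat(o['tool_rot']); p0=np.array(o['position'])
    y=R0.as_matrix()[:,1]; a0=np.arctan2(y[1],y[0])-np.pi/2
    for x,yy,z,a in pts:
        d=(a-a0+np.pi/2)%np.pi-np.pi/2
        T=Ro.from_euler('z',a0+d)*Ro.from_euler('x',np.pi)  # tool z down
        if (R0.inv()*T).magnitude()>np.pi/2+.2: T=T*Ro.from_euler('z',np.pi)
        print(np.round(R0.inv().apply(np.array([x,yy,z])-p0)*100,2).tolist(),np.round((R0.inv()*T).as_rotvec(),3).tolist())
def st():
    o=robot.get_obs(); print({k:np.round(o[k],4).tolist() for k in('time','position','tool_rot','ft_force','grip_width','grip_force','q')})
E
python3 - <<'E'
from fit import *
from mv import plan
plan([(.455,.401,.12,.395),(.455,.401,.024,.395),])
a=T['color'].astype(int); 
# bottle cap: bright blob
g=a.min(2); m=np.zeros_like(g,bool); m[230:255,355:382]=g[230:255,355:382]>150
v,u=np.nonzero(m); print('cap px',u.mean(),v.mean(),m.sum(),u.min(),u.max(),v.min(),v.max())
X=onz(T,u.mean(),v.mean(),.15); print(X, proj(S,X))
d=a.max(2); m=np.zeros_like(d,bool); m[206:224,434:450]=d[206:224,434:450]<50
v,u=np.nonzero(m); print('pad',u.mean(),v.mean(),m.sum(),u.min(),u.max(),v.min(),v.max(),onz(T,u.mean(),v.mean(),.175))
E
```

```text
[-33.28, -11.72, 10.19] [-0.002, -0.001, -0.663]
[-33.29, -11.7, 19.79] [-0.002, -0.001, -0.663]
cap px 368.6830357142857 242.79017857142858 224 361 377 235 251
[ 0.39728512 -0.1609037   0.15      ] [[303.9200346  159.88374744]]
pad 441.38235294117646 213.8235294117647 68 438 445 209 218 [ 0.48411425 -0.38249936  0.175     ]
```

>>> play_rows(gripper=[-1, -1, -1, -1, -1, -1, -1, -1, -1, -1], delta_pos=[[-33.3, -11.7, 5], [-33.3, -11.7, 10], [-33.3, -11.7, 10], [-33.3, -11.7, 10], [-33.3, -11.7, 10], [-33.3, -11.7, 10], [-33.3, -11.7, 10.2], [-33.3, -11.7, 10.2], [-33.3, -11.7, 10.2], [-33.3, -11.7, 10.2]], turn=[[0, 0, -0.663], [0, 0, -0.663], [0, 0, -0.663], [0, 0, -0.663], [0, 0, -0.663], [0, 0, -0.663], [0, 0, -0.663], [0, 0, -0.663], [0, 0, -0.663], [0, 0, -0.663]], squeeze=40)

```text
time: 1.4
position: [0.4544, 0.4029, 0.1211]
tool_rot: [-0.197, 0.98, 0.0, 0.0]
ft_force: [0.6, 0.1, -1.2]
grip_width: 0.0873
grip_force: 0.0
```

```bash
python3 - <<'E'
from fit import *
from mv import *
st(); plan([(.455,.401,.024,.395)])
w=snap('wrist','w1'); s=snap('side','s1')
im=w['color'][:,:,::-1].copy(); f=foc(w)
b=box(.4554,.4013,.395)
p=b@np.array(w['R']).T+w['t']; th=np.arctan2(np.hypot(p[:,0],p[:,1]),p[:,2]); ph=np.arctan2(p[:,1],p[:,0]); q=np.c_[f*th*np.cos(ph)+w['cx'],f*th*np.sin(ph)+w['cy']]
for i in(1,3,5,7): cv2.circle(im,tuple(int(round(k)) for k in q[i]),2,(0,255,0),-1)
k=s['color'][60:360,340:640,::-1]
out=np.zeros((600,800,3),np.uint8); out[:400,:640]=im; out[400:600,:]=0
cv2.imwrite('pics/w1o.png',np.hstack([cv2.resize(im[:,80:560],(480,400)),cv2.resize(np.ascontiguousarray(k),(320,400))]))
E
```

```text
{'time': 1.4, 'position': [0.4544, 0.4029, 0.1211], 'tool_rot': [-0.1975, 0.9803, 0.0002, 0.0003], 'ft_force': [0.5543, 0.1026, -1.1545], 'grip_width': 0.0873, 'grip_force': 0.0, 'q': [0.5416, 0.6309, 1.5676, 0.0002, 0.9424, -1.4268]}
[0.02, -0.21, 9.71] [0.0, 0.001, 0.003]
```

View pics/w1o.png

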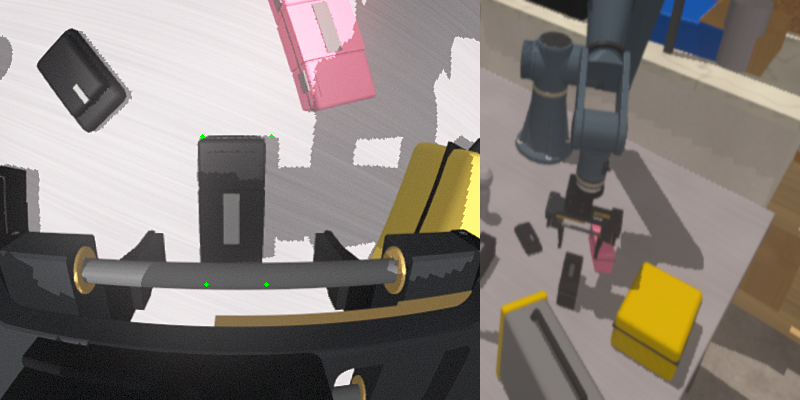

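The wrist view shows case L at about (233,200), between the fingers, with the predicted top corners (green dots) matching. I'll grasp it and lift.

>>> play_rows(gripper=[-1, -1, -1, 1, 1, 1, 1, 1, 1, 1, 1, 1], delta_pos=[[0, -0.2, 5], [0, -0.2, 8], [0, -0.2, 9.7], [0, -0.2, 9.7], [0, -0.2, 9.7], [0, -0.2, 9.7], [0, -0.2, 9.7], [0, -0.2, 9.7], [0, -0.2, 9.2], [0, -0.2, 8.2], [0, -0.2, 7.7], [0, -0.2, 7.7]], turn=[[0, 0, 0], [0, 0, 0], [0, 0, 0], [0, 0, 0], [0, 0, 0], [0, 0, 0], [0, 0, 0], [0, 0, 0], [0, 0, 0], [0, 0, 0], [0, 0, 0], [0, 0, 0]], squeeze=40)

```text
time: 3.0
position: [0.4565, 0.4002, 0.0441]
tool_rot: [-0.196, 0.981, 0.0, 0.001]
ft_force: [-0.1, 0.4, -2.1]
grip_width: 0.0495
grip_force: 40.0
```

>>> play_rows(gripper=[1, 1], delta_pos=[[0, 0, 0], [0, 0, 0]], turn=[[0, 0, 0], [0, 0, 0]])

```text
time: 3.25
position: [0.456, 0.3998, 0.0433]
tool_rot: [-0.196, 0.981, -0.0, -0.0]
ft_force: [0.2, 0.8, -2.2]
grip_width: 0.0496
grip_force: 40.0
```

```bash
python3 - <<'E'
from mv import *
st(); p=robot.get_obs()['position']
plan([(p[0],p[1],.0245,.395),(.576,.168,.12,.2135),(.576,.168,.024,.2135)])
E
```

```text
{'time': 3.25, 'position': [0.456, 0.3998, 0.0433], 'tool_rot': [-0.1963, 0.9805, -0.0001, -0.0003], 'ft_force': [0.1552, 0.7627, -2.2147], 'grip_width': 0.0496, 'grip_force': 39.9971, 'q': [0.5357, 0.7464, 1.6073, 0.0, 0.7886, -1.4303]}
[-0.0, 0.0, 1.88] [-0.0, -0.001, 0.0]
[-2.14, -26.01, -7.67] [-0.0, -0.001, 0.182]
[-2.15, -26.01, 1.93] [-0.0, -0.001, 0.182]
```

L weighs 2.2 N, so it's empty. I'll set it down and go on to M.

>>> play_rows(gripper=[1, 1, 1, -1, -1, -1, -1, -1, -1], delta_pos=[[0, 0, 1.2], [0, 0, 1.9], [0, 0, 1.9], [0, 0, 1.9], [0, 0, 1.9], [0, 0, 1.9], [0, 0, 0], [0, 0, -4], [0, 0, -7.7]], turn=[[0, 0, 0], [0, 0, 0], [0, 0, 0], [0, 0, 0], [0, 0, 0], [0, 0, 0], [0, 0, 0], [0, 0, 0], [0, 0, 0]])

```text
time: 4.38
position: [0.4566, 0.4001, 0.1228]
tool_rot: [-0.196, 0.981, 0.0, 0.001]
ft_force: [0.3, 0.0, 0.3]
grip_width: 0.0865
grip_force: 0.0
```

>>> play_rows(gripper=[-1, -1, -1, -1, -1, -1, -1], delta_pos=[[-2.1, -26, 0], [-2.1, -26, 0], [-2.1, -26, 0], [-2.1, -26, 0], [-2.1, -26, 0], [-2.1, -26, 0], [-2.1, -26, 0]], turn=[[0, 0, 0.182], [0, 0, 0.182], [0, 0, 0.182], [0, 0, 0.182], [0, 0, 0.182], [0, 0, 0.182], [0, 0, 0.182]])

```text
time: 5.25
position: [0.5747, 0.1694, 0.1209]
tool_rot: [-0.107, 0.994, 0.0, -0.0]
ft_force: [0.3, 0.6, -0.4]
grip_width: 0.0876
grip_force: 0.0
```

```bash
python3 - <<'E'
from fit import *
from mv import *
st(); plan([(.576,.168,.024,.2135)])
def wp(w,b):
    f=foc(w); p=b@np.array(w['R']).T+w['t']; th=np.arctan2(np.hypot(p[:,0],p[:,1]),p[:,2]); ph=np.arctan2(p[:,1],p[:,0]); return np.c_[f*th*np.cos(ph)+w['cx'],f*th*np.sin(ph)+w['cy']]
w=snap('wrist','w2'); t=snap('top','t2')
im=w['color'][:,:,::-1].copy()
for i in(1,3,5,7): cv2.circle(im,tuple(int(round(k)) for k in wp(w,box(.5764,.1684,.2135))[i]),2,(0,255,0),-1)
k=t['color'][190:265,160:235,::-1]
cv2.imwrite('pics/w2o.png',np.hstack([im[:,120:520],cv2.resize(np.ascontiguousarray(k),(400,400))]))
E
```

```text
{'time': 5.25, 'position': [0.5747, 0.1694, 0.1209], 'tool_rot': [-0.1072, 0.9942, 0.0002, -0.0003], 'ft_force': [0.2662, 0.5668, -0.4276], 'grip_width': 0.0876, 'grip_force': 0.0, 'q': [0.1001, 0.6228, 1.5881, 0.0006, 0.9313, -1.6857]}
[-0.1, -0.17, 9.69] [0.001, -0.001, 0.001]
```

View pics/w2o.png

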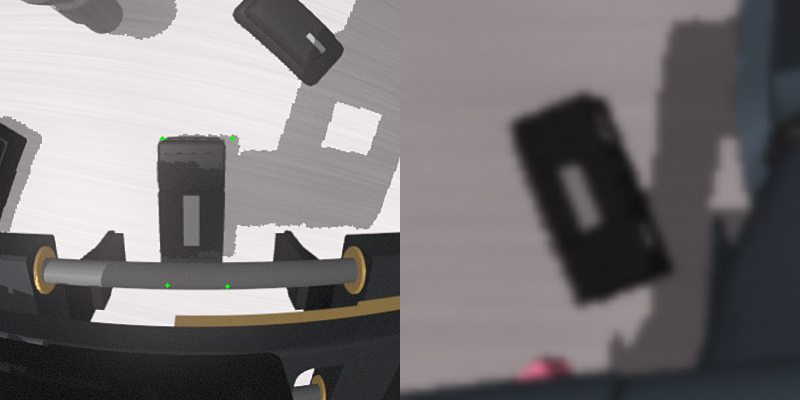

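Case L stands upright again. M sits at about (192,210) in the wrist view, between the fingers and about 3 mm to the left. I'll grasp and lift M.

>>> play_rows(gripper=[-1, -1, -1, 1, 1, 1, 1, 1, 1, 1, 1, 1], delta_pos=[[-0.1, 0, 5], [-0.1, 0, 8], [-0.1, 0, 9.7], [-0.1, 0, 9.7], [-0.1, 0, 9.7], [-0.1, 0, 9.7], [-0.1, 0, 9.7], [-0.1, 0, 9.7], [-0.1, 0, 9.2], [-0.1, 0, 8.2], [-0.1, 0, 7.7], [-0.1, 0, 7.7]], turn=[[0, 0, 0], [0, 0, 0], [0, 0, 0], [0, 0, 0], [0, 0, 0], [0, 0, 0], [0, 0, 0], [0, 0, 0], [0, 0, 0], [0, 0, 0], [0, 0, 0], [0, 0, 0]])

```text
time: 6.85
position: [0.577, 0.1685, 0.0441]
tool_rot: [-0.106, 0.994, 0.0, 0.0]
ft_force: [-0.1, -0.1, -2.9]
grip_width: 0.0498
grip_force: 40.0
```

>>> play_rows(gripper=[1, 1], delta_pos=[[0, 0, 0], [0, 0, 0]], turn=[[0, 0, 0], [0, 0, 0]])

```text
time: 7.1
position: [0.5765, 0.1683, 0.0433]
tool_rot: [-0.106, 0.994, 0.0, -0.0]
ft_force: [0.1, -1.0, -1.4]
grip_width: 0.0496
grip_force: 40.0
```

```bash
python3 - <<'E'
from mv import *
st(); p=robot.get_obs()['position']
plan([(p[0],p[1],.0245,.2135),(.597,-.049,.12,-.322)])
E
```

```text
{'time': 7.1, 'position': [0.5765, 0.1683, 0.0433], 'tool_rot': [-0.1064, 0.9943, 0.0, -0.0003], 'ft_force': [0.0573, -0.9684, -1.4348], 'grip_width': 0.0496, 'grip_force': 39.9975, 'q': [0.0981, 0.7412, 1.6231, 0.0001, 0.778, -1.6859]}
[-0.0, -0.0, 1.88] [0.0, -0.001, -0.0]
[2.6, -21.67, -7.67] [-0.0, -0.001, 0.535]
```

M is empty too, so R should be the heavy one. I'll set M down and go to R to check.

>>> play_rows(gripper=[1, 1, 1, -1, -1, -1, -1, -1, -1], delta_pos=[[0, 0, 1.2], [0, 0, 1.9], [0, 0, 1.9], [0, 0, 1.9], [0, 0, 1.9], [0, 0, 1.9], [0, 0, 0], [0, 0, -4], [0, 0, -7.7]], turn=[[0, 0, 0], [0, 0, 0], [0, 0, 0], [0, 0, 0], [0, 0, 0], [0, 0, 0], [0, 0, 0], [0, 0, 0], [0, 0, 0]])

```text
time: 8.22
position: [0.577, 0.1683, 0.1228]
tool_rot: [-0.106, 0.994, -0.0, 0.001]
ft_force: [0.7, -0.2, 0.1]
grip_width: 0.0869
grip_force: 0.0
```

>>> play_rows(gripper=[-1, -1, -1, -1, -1, -1, -1], delta_pos=[[2.6, -21.7, 0], [2.6, -21.7, 0], [2.6, -21.7, 0], [2.6, -21.7, 0], [2.6, -21.7, 0], [2.6, -21.7, 0], [2.6, -21.7, 0]], turn=[[0, 0, 0.535], [0, 0, 0.535], [0, 0, 0.535], [0, 0, 0.535], [0, 0, 0.535], [0, 0, 0.535], [0, 0, 0.535]])

```text
time: 9.1
position: [0.5969, -0.0477, 0.1208]
tool_rot: [0.159, 0.987, 0.0, -0.0]
ft_force: [-0.6, 0.4, 0.4]
grip_width: 0.0872
grip_force: 0.0
```

```bash
python3 - <<'E'
from fit import *
from mv import *
st(); plan([(.597,-.049,.024,-.322)])
t=snap('top','t3'); w=snap('wrist','w3')
E
```

```text
{'time': 9.1, 'position': [0.5969, -0.0477, 0.1208], 'tool_rot': [0.1593, 0.9872, 0.0001, -0.0001], 'ft_force': [-0.5975, 0.4036, 0.3992], 'grip_width': 0.0872, 'grip_force': 0.0, 'q': [-0.2664, 0.6223, 1.5893, 0.0003, 0.9303, -1.5175]}
[-0.05, -0.12, 9.68] [0.0, -0.0, 0.002]
```

View pics/w3.png

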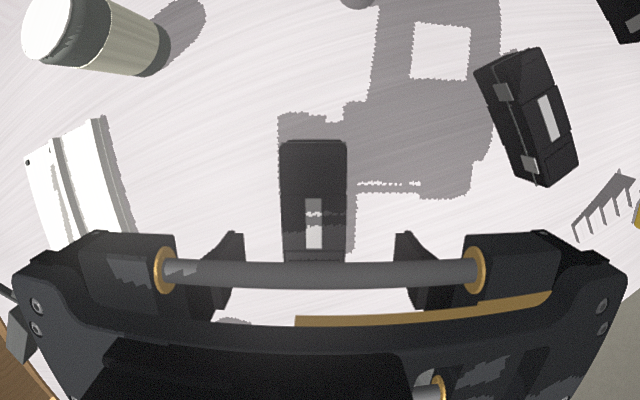

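R is centred between the fingers at about (313,200). M stands upright at (528,120), and the bottle and dock edge are visible on the left. Now to grasp R.

>>> play_rows(gripper=[-1, -1, -1, 1, 1, 1, 1, 1, 1, 1, 1, 1], delta_pos=[[0, -0.1, 5], [0, -0.1, 8], [0, -0.1, 9.7], [0, -0.1, 9.7], [0, -0.1, 9.7], [0, -0.1, 9.7], [0, -0.1, 9.7], [0, -0.1, 9.7], [0, -0.1, 9.2], [0, -0.1, 8.2], [0, -0.1, 7.7], [0, -0.1, 7.7]], turn=[[0, 0, 0], [0, 0, 0], [0, 0, 0], [0, 0, 0], [0, 0, 0], [0, 0, 0], [0, 0, 0], [0, 0, 0], [0, 0, 0], [0, 0, 0], [0, 0, 0], [0, 0, 0]], squeeze=50)

```text
time: 10.7
position: [0.5972, -0.0502, 0.044]
tool_rot: [0.16, 0.987, 0.0, 0.0]
ft_force: [-0.2, -0.1, -7.2]
grip_width: 0.0494
grip_force: 50.0
```

>>> play_rows(gripper=[1, 1], delta_pos=[[0, 0, 0], [0, 0, 0]], turn=[[0, 0, 0], [0, 0, 0]])

```text
time: 10.95
position: [0.5967, -0.0502, 0.0433]
tool_rot: [0.16, 0.987, 0.0, -0.0]
ft_force: [0.3, 0.0, -6.5]
grip_width: 0.0496
grip_force: 50.0
```

```bash
python3 - <<'E'
from fit import *
from mv import *
st(); p=robot.get_obs()['position']
plan([(p[0],p[1],.22,-.322),(.4436,-.278,.22,-.2114)])
# dock refit: wrist w3 check of predicted dock corners & bottle
t=load('t3'); w=load('w3')
def wp(w,b):
    f=foc(w); b=np.atleast_2d(b); p=b@np.array(w['R']).T+w['t']; th=np.arctan2(np.hypot(p[:,0],p[:,1]),p[:,2]); ph=np.arctan2(p[:,1],p[:,0]); return np.c_[f*th*np.cos(ph)+w['cx'],f*th*np.sin(ph)+w['cy']]
s=[.515,-.287,-.1114]; c,q=np.cos(s[2]),np.sin(s[2])
wd=lambda x,y,z:np.array([s[0]+c*x-q*y,s[1]+q*x+c*y,z])
im=w['color'][:,:,::-1].copy()[80:280,0:200]; im=cv2.resize(im,(600,600),interpolation=cv2.INTER_CUBIC)
for P in [(-.085,.038,.022),(-.085,.03,.022),(-.085,.03,.008),(-.085,-.03,.022),(-.085,-.038,.022),(-.085,-.118,.008),(-.085,.038,.008)]+[(x,.038,.022) for x in(-.06,-.03,0)]+[(x,.038,.0) for x in(-.06,-.03,0)]:
    u=(wp(w,wd(*P))[0]-[0,80]+.5)*3; print(P,u.round(0)); cv2.circle(im,tuple(int(k) for k in u),3,(0,0,255),-1)
cv2.imwrite('pics/w3d.png',im)
E
```

```text
{'time': 10.95, 'position': [0.5967, -0.0502, 0.0433], 'tool_rot': [0.1602, 0.9871, 0.0001, -0.0003], 'ft_force': [0.2885, 0.0128, -6.4556], 'grip_width': 0.0496, 'grip_force': 49.9937, 'q': [-0.2704, 0.7396, 1.6278, 0.0001, 0.7749, -1.5194]}
[0.01, 0.0, -17.67] [0.0, -0.001, 0.0]
[7.33, -26.46, -17.67] [0.0, -0.001, -0.11]
(-0.085, 0.038, 0.022) [270. 102.]
(-0.085, 0.03, 0.022) [255. 110.]
(-0.085, 0.03, 0.008) [280. 108.]
(-0.085, -0.03, 0.022) [156. 163.]
(-0.085, -0.038, 0.022) [144. 169.]
(-0.085, -0.118, 0.008) [ 69. 223.]
(-0.085, 0.038, 0.008) [295. 101.]
(-0.06, 0.038, 0.022) [285. 171.]
(-0.03, 0.038, 0.022) [305. 255.]
(0, 0.038, 0.022) [329. 339.]
(-0.06, 0.038, 0.0) [322. 166.]
(-0.03, 0.038, 0.0) [341. 245.]
(0, 0.038, 0.0) [363. 324.]
```

View pics/w3d.png

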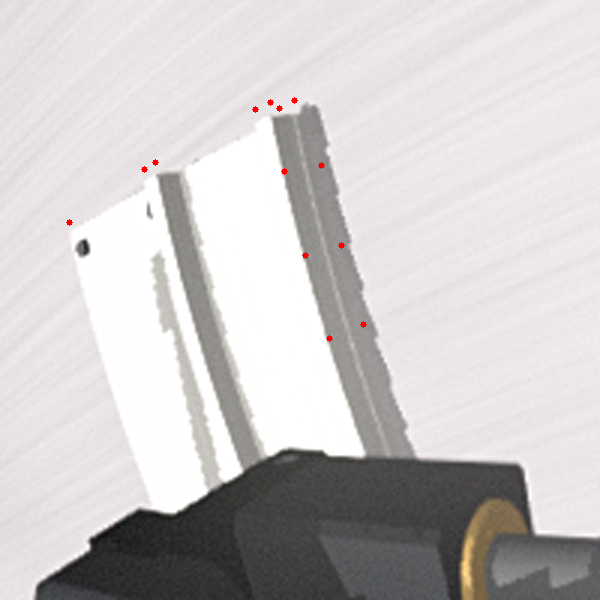

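R weighs 6.5 N, so it's the heavy case. The wrist crop shows the rail lines on prediction in y and yaw, with the front edge about 3–5 mm further on in +x. I'll lift high and carry it over.

>>> play_rows(gripper=[1, 1, 1, 1, 1, 1, 1, 1, 1, 1, 1, 1], delta_pos=[[0, 0, -6], [0, 0, -12], [0, 0, -17.7], [1.4, -5, -17.7], [2.8, -10, -17.7], [4.2, -15, -17.7], [5.5, -20, -17.7], [6.9, -25, -17.7], [7.2, -26.5, -17.7], [7.2, -26.5, -17.7], [7.2, -26.5, -17.7], [7.2, -26.5, -17.7]], turn=[[0, 0, 0], [0, 0, 0], [0, 0, 0], [0, 0, -0.05], [0, 0, -0.11], [0, 0, -0.11], [0, 0, -0.11], [0, 0, -0.11], [0, 0, -0.11], [0, 0, -0.11], [0, 0, -0.11], [0, 0, -0.11]])

```text
time: 12.45
position: [0.4454, -0.2775, 0.2204]
tool_rot: [0.105, 0.995, 0.0, -0.0]
ft_force: [-0.4, -0.6, -6.5]
grip_width: 0.05
grip_force: 50.0
```

```bash
python3 - <<'E'
from fit import *
from mv import *
st()
plan([(.4446,-.278,.08,-.2114),(.4446,-.278,.034,-.2114)])
t=snap('side','s4'); k=t['color'][60:260,180:400,::-1]
cv2.imwrite('pics/s4c.png',cv2.resize(np.ascontiguousarray(k),(660,600),interpolation=cv2.INTER_CUBIC))
E
```

```text
{'time': 12.45, 'position': [0.4454, -0.2775, 0.2204], 'tool_rot': [0.1047, 0.9945, 0.0003, -0.0001], 'ft_force': [-0.4132, -0.5559, -6.5138], 'grip_width': 0.05, 'grip_force': 49.997, 'q': [-0.7705, 0.3961, 1.6846, 0.0005, 1.0614, -2.1318]}
[0.07, -0.08, 14.04] [0.001, -0.0, 0.002]
[0.07, -0.08, 18.64] [0.001, -0.0, 0.002]
```

View pics/s4c.png

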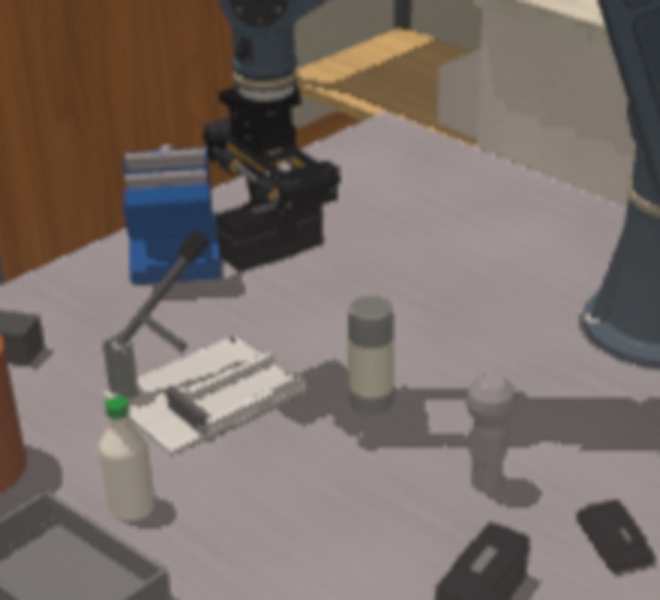

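I've now viewed all 10 pictures, so from here I work from numbers and contact forces. Lowering in stages.

>>> play_rows(gripper=[1, 1, 1, 1, 1, 1], delta_pos=[[0.1, -0.1, 4], [0.1, -0.1, 8], [0.1, -0.1, 12], [0.1, -0.1, 15], [0.1, -0.1, 16.5], [0.1, -0.1, 16.5]], turn=[[0, 0, 0], [0, 0, 0], [0, 0, 0], [0, 0, 0], [0, 0, 0], [0, 0, 0]])

```text
time: 13.25
position: [0.4438, -0.2792, 0.055]
tool_rot: [0.105, 0.994, 0.0, -0.001]
ft_force: [-0.9, 0.9, -5.4]
grip_width: 0.0496
grip_force: 50.0
```

```bash
cat > chk.py <<'E'
from fit import *
# displacement check of bottle / lever pad against first picture by template matching
import sys
def shift(a,b,x0,y0,x1,y1,m=6):
    t=cv2.cvtColor(a['color'][y0:y1,x0:x1],cv2.COLOR_RGB2GRAY); s=cv2.cvtColor(b['color'][y0-m:y1+m,x0-m:x1+m],cv2.COLOR_RGB2GRAY)
    r=cv2.matchTemplate(s,t,cv2.TM_CCOEFF_NORMED); _,v,_,l=cv2.minMaxLoc(r); return l[0]-m,l[1]-m,round(v,3)
E
python3 - <<'E'
from chk import *
from mv import *
st()
s=snap('side','s5')
print('bottle',shift(S,s,292,155,315,200),'lever',shift(S,s,212,135,250,190))
E
```

```text
{'time': 13.25, 'position': [0.4438, -0.2792, 0.055], 'tool_rot': [0.1053, 0.9944, 0.0004, -0.0005], 'ft_force': [-0.9107, 0.8912, -5.4352], 'grip_width': 0.0496, 'grip_force': 49.9968, 'q': [-0.7748, 0.6597, 1.8153, 0.0001, 0.668, -2.1347]}
bottle (1, 0, 0.818) lever (0, 0, 1.0)
```

>>> play_rows(gripper=[1, 1, 1], delta_pos=[[0, 0, 0.8], [0, 0, 1.5], [0, 0, 1.5]], turn=[[0, 0, 0], [0, 0, 0], [0, 0, 0]])

```text
time: 13.68
position: [0.4435, -0.2794, 0.0404]
tool_rot: [0.106, 0.994, 0.0, -0.0]
ft_force: [0.4, 1.1, -6.8]
grip_width: 0.0496
grip_force: 50.0
```

>>> play_rows(gripper=[1, 1, 1], delta_pos=[[0, 0, 0.4], [0, 0, 0.7], [0, 0, 0.7]], turn=[[0, 0, 0], [0, 0, 0], [0, 0, 0]])

```text
time: 14.05
position: [0.4435, -0.2795, 0.0332]
tool_rot: [0.106, 0.994, 0.0, -0.0]
ft_force: [0.3, 1.1, -7.9]
grip_width: 0.0495
grip_force: 50.0
```

>>> play_rows(gripper=[1, 1], delta_pos=[[0, 0, 0.12], [0, 0, 0.12]], turn=[[0, 0, 0], [0, 0, 0]])

```text
time: 14.3
position: [0.4436, -0.2795, 0.0325]
tool_rot: [0.106, 0.994, 0.0, -0.0]
ft_force: [0.4, 2.8, -3.7]
grip_width: 0.0495
grip_force: 50.0
```

The case touched down at the floor height (0.0325 against 0.032 expected), so it's inside the channel. I'll release and rise.

>>> play_rows(gripper=[1, -1, -1, -1, -1, -1, -1, -1], delta_pos=[[0, 0, 0.05], [0, 0, 0.05], [0, 0, 0.05], [0, 0, 0.05], [0, 0, -3], [0, 0, -8], [0, 0, -14], [0, 0, -18]], turn=[[0, 0, 0], [0, 0, 0], [0, 0, 0], [0, 0, 0], [0, 0, 0], [0, 0, 0], [0, 0, 0], [0, 0, 0]])

```text
time: 15.3
position: [0.4443, -0.2805, 0.2152]
tool_rot: [0.106, 0.994, -0.001, 0.002]
ft_force: [0.2, -0.9, -0.0]
grip_width: 0.0872
grip_force: 0.0
```

```bash
python3 - <<'E'
from chk import *
from mv import *
st()
s=snap('side','s6')
print('bottle',shift(S,s,292,155,315,200),'lever',shift(S,s,212,135,250,160))
# fit case in dock from side picture: dark pixels near
# candidate: base z=.008
from scipy.optimize import minimize
o=np.array([225,130]);m=(s['color'][130:230,225:325].max(2)<50)
def cost(p):
    h=hullmask(s,box(*p)+[0,0,.008],o,(100,100)); d=cv2.dilate(h,np.ones((7,7)))>0; return np.abs(h-m)[d].sum()/max(h.sum(),1)
x0=[.4436,-.2795,-.2114]; print(cost(x0))
r=minimize(cost,x0,method='Nelder-Mead',options=dict(initial_simplex=[x0,np.add(x0,[.008,0,0]),np.add(x0,[0,.008,0]),np.add(x0,[0,0,.1])])); print(r.x,r.fun)
# push poses: tool closing axis along dock x => yaw = dockyaw+pi/2
D=[.516,-.287,-.1114]; c,q=np.cos(D[2]),np.sin(D[2])
dk=lambda x,y:(D[0]+c*x-q*y,D[1]+q*x+c*y)
for z,x in((.2,-.165),(.034,-.165),(.034,-.08)): print(dk(x,.0)); plan([(*dk(x,.0),z,D[2]+np.pi/2)])
E
```

```text
{'time': 15.3, 'position': [0.4443, -0.2805, 0.2152], 'tool_rot': [0.1057, 0.9944, -0.0013, 0.0015], 'ft_force': [0.158, -0.9256, -0.0011], 'grip_width': 0.0872, 'grip_force': 0.0, 'q': [-0.7759, 0.4022, 1.6922, -0.0002, 1.0433, -2.1347]}
bottle (0, -1, 0.633) lever (0, 0, 1.0)
0.9646864
[ 0.42622274 -0.31125379  0.17969328] 0.9602977633476257
(np.float64(0.3520227633390293), np.float64(-0.2686569943293904))
[9.54, -0.63, 1.88] [-0.014, 0.002, -1.671]
(np.float64(0.3520227633390293), np.float64(-0.2686569943293904))
[9.72, -0.51, 18.48] [-0.014, 0.002, -1.671]
(np.float64(0.43649588525528693), np.float64(-0.27810642149303777))
[1.26, 0.34, 18.56] [-0.014, 0.002, -1.671]
```

```bash
python3 - <<'E'
from chk import *
s=load('s6'); print('case px',proj(s,box(.4436,-.2795,-.2114)+[0,0,.008]).round(0).tolist())
t=snap('top','t6'); print('bottle top',shift(T,t,358,232,380,254),'side white part',shift(S,s,294,176,314,188),shift(S,s,294,156,314,170))
g=cv2.cvtColor(s['color'],cv2.COLOR_RGB2GRAY); 
for v in range(134,216,3): print(v,''.join(' .:-=+*#%@'[::-1][min(9,int(k)//22)] for k in g[v,215:330:2]))
E
```

```text
case px [[283.0, 177.0], [283.0, 164.0], [290.0, 183.0], [290.0, 170.0], [257.0, 187.0], [256.0, 174.0], [264.0, 193.0], [263.0, 180.0]]
bottle top (0, 0, 0.89) side white part (0, -6, 0.646) (0, -6, 0.628)
134 ***###############*-----=-----#%%+------------------------
137 **=-###############=----------*%%+------------------------
140 ----+**#########%##*+==-------*%%+------------------------
143 ----+**########%##**++=-------+#*=------------------------
146 ----+****###*#%#*#**==------------------------------------
149 ----+**####**######*--------------------------------------
152 ----+#####**#######*=++-----------------------------------
155 -----===**#***+++++++++=----------------------------------
158 --------*#*++++++++++++-----------------------------------
161 ------=**--------------------------------=======----------
164 -----=**---------------------------------======+----------
167 ----+***+---------------------=+##*------**+++**=---------
170 ---+*+--+*+=--------------+*########+----*******=---------
173 =+**=-----+*+=-----:.+-*##*++*#######----*******=---------
176 *+=++--
[... 170 characters left out ...]
-------
185 =****=..........:-:.-##########*=*#*+++++===-===----------
188 -****+.....:-=-..:==-=######*+====+++++++===-========-----
191 :-+**+===:=*+====::...:*#*-:====++++++++++=====+*+++++++++
194 =+++===-. :***+:...... .:====+==----+++++*******+++++=----
197 +***:     .:*#**+:. .:====+=---------=+++++****++++++=----
200 -====.      .-***-:======--------------+++++++++++++++----
203 ::--==-.      .-+==+==------------------++++++++++++++----
206 ...--==--     .:=+=----------------------=++++++++++++++++
209 ....--=---:.:=-----------------------------==-------------
212 -:::-===--------------------------------------------------
215 -----===--------------------------------------------------
```

The bottle is unmoved from above, and the case sits as predicted (px 255–289 × 167–192). Now I'll rotate the gripper 90°, close it and go behind the case to push.

>>> play_rows(gripper=[0, 1, 1, 1, 1, 1, 1, 1, 1, 1, 1], delta_pos=[[3, 0, 0], [6, 0, 0], [9.5, -0.9, 0], [9.5, -0.9, 0], [9.5, -0.9, 0], [9.5, -0.9, 0], [9.5, -0.9, 0], [9.5, -0.9, 0], [9.5, -0.9, 0], [9.5, -0.9, 0], [9.5, -0.9, 0]], turn=[[0, 0, 0.18], [0, 0, 0.36], [0, 0, 0.54], [0, 0, 0.72], [0, 0, 0.9], [0, 0, 1.08], [0, 0, 1.26], [0, 0, 1.44], [0, 0, 1.471], [0, 0, 1.471], [0, 0, 1.471]])

```text
time: 16.77
position: [0.3488, -0.2684, 0.2121]
tool_rot: [0.745, 0.667, -0.0, -0.0]
ft_force: [-0.6, -0.3, 0.2]
grip_width: 0.0007
grip_force: 0.0
```

```bash
python3 - <<'E'
from mv import *
st()
D=[.516,-.287,-.1114]; c,q=np.cos(D[2]),np.sin(D[2])
dk=lambda x,y:(D[0]+c*x-q*y,D[1]+q*x+c*y)
plan([(*dk(x,-.003),z,D[2]+np.pi/2) for z,x in((.034,-.167),(.034,-.12),(.034,-.08),(.034,-.07))])
E
```

```text
{'time': 16.775, 'position': [0.3488, -0.2684, 0.2121], 'tool_rot': [0.7451, 0.6669, -0.0, -0.0002], 'ft_force': [-0.5943, -0.2686, 0.2211], 'grip_width': 0.0007, 'grip_force': 0.0, 'q': [-0.9109, 0.2962, 1.8888, -0.0001, 0.9569, -0.8002]}
[-0.29, 0.13, 17.81] [-0.0, -0.0, 0.001]
[-0.29, 4.83, 17.81] [-0.0, -0.0, 0.001]
[-0.3, 8.83, 17.81] [-0.0, -0.0, 0.001]
[-0.3, 9.83, 17.81] [-0.0, -0.0, 0.001]
```

>>> play_rows(gripper=[1, 1, 1, 1, 1, 1, 1, 1, 1], delta_pos=[[-0.3, 0.1, 6], [-0.3, 0.1, 12], [-0.3, 0.1, 16], [-0.3, 0.1, 17.8], [-0.3, 0.1, 17.8], [-0.3, 1, 17.8], [-0.3, 2, 17.8], [-0.3, 3, 17.8], [-0.3, 3, 17.8]], turn=[[0, 0, 0], [0, 0, 0], [0, 0, 0], [0, 0, 0], [0, 0, 0], [0, 0, 0], [0, 0, 0], [0, 0, 0], [0, 0, 0]])

```text
time: 17.9
position: [0.3793, -0.275, 0.0349]
tool_rot: [0.745, 0.667, -0.0, 0.001]
ft_force: [-0.4, -0.4, -0.1]
grip_width: 0.0005
grip_force: 0.1
```

>>> play_rows(gripper=[1, 1, 1, 1, 1], delta_pos=[[0, 0.7, 0], [0, 1.4, 0], [0, 2.1, 0], [0, 2.8, 0], [0, 2.8, 0]], turn=[[0, 0, 0], [0, 0, 0], [0, 0, 0], [0, 0, 0], [0, 0, 0]])

```text
time: 18.52
position: [0.4031, -0.2788, 0.035]
tool_rot: [0.745, 0.667, -0.002, -0.002]
ft_force: [-14.9, -7.5, 8.8]
grip_width: 0.0002
grip_force: 7.8
```

```bash
cat >> mv.py <<'E'
D=[.516,-.287,-.1114]
def dock():
    p=np.array(robot.get_obs()['position']); d=p[:2]-D[:2]; c,q=np.cos(D[2]),np.sin(D[2]); print('dock mm',np.round(1000*np.array([c*d[0]+q*d[1],-q*d[0]+c*d[1],p[2]]),1))
E
python3 - <<'E'
from chk import *
from mv import *
st(); dock()
s=snap('side','s7'); g=cv2.cvtColor(s['color'],cv2.COLOR_RGB2GRAY)
for v in range(134,210,3): print(v,''.join(' .:-=+*#%@'[::-1][min(9,int(k)//22)] for k in g[v,215:330:2]))
E
```

```text
{'time': 18.525, 'position': [0.4031, -0.2788, 0.035], 'tool_rot': [0.7448, 0.6673, -0.002, -0.0017], 'ft_force': [-14.9297, -7.5491, 8.7825], 'grip_width': 0.0002, 'grip_force': 7.8465, 'q': [-0.831, 0.6756, 1.9069, -0.0074, 0.5625, -0.715]}
dock mm [-113.1   -4.4   35. ]
134 ****##############*--------+***++****%#=------------------
137 **=-###############=-------+%*++++*#%%%%*-----------------
140 ----+**############*+==-----=%%%%%%%%%%%*=----------------
143 ----+**########%##**++=------#%%%%%%%%%%###+--------------
146 ----+****###*#%#*#**==-------#%%%%%%%%%%#####+------------
149 ----+**####**######*--------=#%%%%%%%%%%####%+------------
152 ----+#####**#######*=++--=*######%%%##*+=####-------------
155 -----===****++++++++######**#######**##+++=+*-------------
158 --------*#*+++++++++############**#####+-----::-----------
161 ------=**-----------=#%#####+#######**=--=====-:----------
164 -----=**-------------*%%###+-+*#*##+-----=:::==+----------
167 ----+***+--------------+##%#+--#%##+-----+++++**=---------
170 ---+*+--=*+=-------------+#**######=-----*******=---------
173 =++*=-----=*+=-----:.=.=+###*######=-----+******=---------
176 *+=++-------++-:.. .:-##***########-----========----------
179 +****-------::.  .+###############*-=+++===--===++--------
182 +****=---:..  .  .*################++++++==--===++++=====-
185 =****=... .  ...:-+############*=*#++++++==--===++++++++++
188 -****+. ...:-=-..:+##########+====+++++++==--===++=----+++
191 .:+**+===:=*+====:-#######+=====+++=++++++==-==+*+=---=+++
194 =+++===-. :***+:.  .=*+======++++=+----=+*******++++---+++
197 +***:      :*#**+:   :====+++==+++------+++****+++++++=+++
200 -====.      .-***-:=====+=-------------------==+++++++++++
203 ::--==-.      .-+==+==------------------------------------
206 ...--==-:      :=+=---------------------------------------
209 ....--=---:.:=--------------------------------------------
```

The push met a wedge: 15 N, with the case's tail dragging the finger sideways. I'll back off and measure the case before pushing lower.

>>> play_rows(gripper=[1, 1, 1, 1], delta_pos=[[0, -1, 0], [0, -4, 0], [0, -5.5, 0], [0, -5.5, 0]], turn=[[0, 0, 0], [0, 0, 0], [0, 0, 0], [0, 0, 0]])

```text
time: 19.08
position: [0.3509, -0.2715, 0.0343]
tool_rot: [0.746, 0.666, 0.0, -0.0]
ft_force: [-0.7, 0.0, -0.7]
grip_width: 0.0003
grip_force: 0.0
```

```bash
cat > cs.py <<'E'
from fit import *
from mv import st,dock,D
def cs(s,t=None,z=.008,thr=75,x0=(.4436,-.2795,-.2114),off=(235,140),sh=(70,60)):
    W=[(s,np.array(off),s['color'][off[1]:off[1]+sh[0],off[0]:off[0]+sh[1]].max(2)<thr)]
    def cost(p):
        e=0
        for c,o,m in W:
            h=hullmask(c,box(*p)+[0,0,z],o,m.shape); d=cv2.dilate(h,np.ones((7,7)))>0; e+=np.abs(h-m)[d].sum()/max(h.sum(),1)
        return e
    x0=np.array(x0); r=minimize(cost,x0,method='Nelder-Mead',options=dict(initial_simplex=[x0,x0+[.008,0,0],x0+[0,.008,0],x0+[0,0,.1]]))
    c,q=np.cos(D[2]),np.sin(D[2]); d=r.x[:2]-D[:2]
    print('world',r.x.round(4),'dock',np.round([1e3*(c*d[0]+q*d[1]),1e3*(-q*d[0]+c*d[1]),r.x[2]-D[2]],3),'cost',round(cost(x0),3),round(r.fun,3))
E
python3 - <<'E'
from cs import *
st(); dock()
s=snap('side','s8'); t=snap('top','t8')
for thr in(65,75,90): cs(load('s6'),thr=thr); cs(s,thr=thr)
g=cv2.cvtColor(t['color'],cv2.COLOR_RGB2GRAY)
print(proj(t,[.4436,-.2795,.068]))
for v in range(170,250,2): print(v,''.join(' .:-=+*#%@'[::-1][min(9,int(k)//22)] for k in g[v,375:455]))
E
```

```text
{'time': 19.075, 'position': [0.3509, -0.2715, 0.0343], 'tool_rot': [0.7461, 0.6658, 0.0001, -0.0004], 'ft_force': [-0.6593, 0.0159, -0.667], 'grip_width': 0.0003, 'grip_force': 0.0, 'q': [-0.9116, 0.6529, 2.0264, 0.0005, 0.4631, -0.7985]}
dock mm [-165.8   -3.    34.3]
world [ 0.4485 -0.2784 -0.062 ] dock [-6.8076e+01  9.8900e-01  4.9000e-02] cost 0.271 0.256
world [ 0.4713 -0.2801 -0.1723] dock [-45.187   1.893  -0.061] cost 0.636 0.35
world [ 0.45   -0.2776 -0.0968] dock [-6.666e+01  1.962e+00  1.500e-02] cost 0.242 0.218
world [ 0.4777 -0.279  -0.2208] dock [-39.      3.675  -0.109] cost 0.608 0.303
world [ 0.4504 -0.2783 -0.259 ] dock [-66.174   1.325  -0.148] cost 0.199 0.154
world [ 0.4743 -0.2827 -0.3574] dock [-41.971  -0.325  -0.246] cost 0.569 0.248
[[401.77771423 228.2626735 ]]
170 ::::::::::::::::::::::::::::::::::::::::::::::::::::::::::::::::::::::::::::::::
172 ::::::::::::::::::   ........:::::::::::::::::::::::::::::::::::::::::::::::::::
174 ::::::::::::::::--                    ...::...::::::::::-----::::::-::::::::::::
176 :::::::::::::::-=-                      
[... 2400 characters left out ...]
::::::::::::::::::::
234 %%######*****++++++++++********************##*=.      .:  .:::::::::::::::--:-::
236 ######********+++++++++++********************##*=-::::--:.::::::::::::::::::::::
238 ####***********+++++++++++*********************##*=--:-:::::::::::::::::::::::::
240 ###**************++++++++++*********************##*+--::::::::::::::::--::::--::
242 ####**************+++++++++++++******************###*+--::::-:::::--:---------:-
244 ######*************++++++++++++++******************##*+--:::::::::::::::::::::::
246 #######**************+++++++++++++******************###*=-::::::::::::::::::::::
248 #########**************+++++++++++++******************##*+--:::::::::::-:::-----
```

The top map shows the case lying parallel in the channel, having advanced about 23 mm with the finger. I'll continue pushing lower and in small steps.

>>> play_rows(gripper=[1, 1, 1, 1, 1, 1, 1, 1], delta_pos=[[0, 0, 1.2], [0, 2, 1.2], [0, 4, 1.2], [0, 5, 1.2], [0, 5.5, 1.2], [0, 6, 1.2], [0, 6.5, 1.2], [0, 6.5, 1.2]], turn=[[0, 0, 0], [0, 0, 0], [0, 0, 0], [0, 0, 0], [0, 0, 0], [0, 0, 0], [0, 0, 0], [0, 0, 0]])

```text
time: 20.18
position: [0.4135, -0.2787, 0.0218]
tool_rot: [0.745, 0.667, -0.001, -0.002]
ft_force: [-8.9, -5.3, 2.2]
grip_width: 0.0001
grip_force: 4.3
```

```bash
python3 - <<'E'
from cs import *
st(); dock()
t=load('t8'); c,q=np.cos(D[2]),np.sin(D[2])
for u,v in((393,202),(407,203.5)):
    p=onz(t,u,v,.068); d=p[:2]-D[:2]; print('front edge dock',1e3*(c*d[0]+q*d[1]),1e3*(-q*d[0]+c*d[1]))
t=snap('top','t9'); g=cv2.cvtColor(t['color'],cv2.COLOR_RGB2GRAY)
for v in range(184,226,2): print(v,''.join(' .:-=+*#%@'[::-1][min(9,int(k)//22)] for k in g[v,380:450]))
E
```

```text
{'time': 20.175, 'position': [0.4135, -0.2787, 0.0218], 'tool_rot': [0.7452, 0.6668, -0.0011, -0.0024], 'ft_force': [-8.8855, -5.2618, 2.2028], 'grip_width': 0.0001, 'grip_force': 4.3357, 'q': [-0.8162, 0.7069, 1.8888, -0.0039, 0.5508, -0.7019]}
dock mm [-102.8   -3.1   21.8]
front edge dock 10.151210873775701 35.9163413605503
front edge dock 10.064756385728543 -10.441825030609046
184 ::::::::::-=-:::::..                    :======*#*+++######*+--:::::::
186 :::::::-=++**+*******++++++==+****++++==+++++++++======-+##*=-::::::::
188 :::::::-=+*=. -++*******##########********#####******+++*##*=-::::::::
190 ::::::::-+*-           ::-----==. .......-+*+===++++****###*+-::::::::
192 ----::::-++-   .-=--:::::::   -=-:.:=-   :==:           -*##+--:::::::
194 ::::::::-++:   .:::-===========+=------:--=-:           :+##*=-:::::::
196 :::::::-=+=.               .:--:  ::-======:            :*##*=-:::::::
198 :::-----+*=. :=*##**++====-----.       :==-             :+##*+-:::::::
200 --=+*#####*++*%%%#############=        :=-:             :=*##+--::::::
202 *#############%%%#############=      
[... 158 characters left out ...]
          .:-+##*+-::::::
208 #*************###############*=.    -===:              .-=+###*=---:::
210 ****************######*#########*+**##*-               :+#%%%%%##*=-::
212 ******************##################*#*:               :+#%%%%%%%#+-::
214 +*******************##################+.               :=*%%%%%%%%*-::
216 ++*********************######%%#######+.               :-*%%%%%%%%*=-:
218 +++*********************######%#######*=              .:-+*###%%%%*=-:
220 ++++**********************#############*+-            .::-----------::
222 ++++++**********************#########*****+:          .:::::::::::::::
224 +++++++++*********************#####*********+:        .:::::::::::::::
```

The case is against the +y rail while the finger pushes 7 mm off its centre. I'll recentre the finger and go on.

>>> play_rows(gripper=[1, 1, 1, 1, 1, 1, 1, 1, 1], delta_pos=[[0, -0.8, 0], [0.6, -0.8, 0], [0.6, 0, 0], [0.6, 0.6, 0], [0.6, 1.2, 0], [0.6, 1.8, 0], [0.6, 2.4, 0], [0.6, 3, 0], [0.6, 3, 0]], turn=[[0, 0, 0], [0, 0, 0], [0, 0, 0], [0, 0, 0], [0, 0, 0], [0, 0, 0], [0, 0, 0], [0, 0, 0], [0, 0, 0]])

```text
time: 21.35
position: [0.448, -0.2772, 0.0225]
tool_rot: [0.746, 0.666, 0.0, 0.001]
ft_force: [-1.0, 1.0, -0.5]
grip_width: 0.0004
grip_force: 0.3
```

```bash
python3 - <<'E'
from cs import *
st(); dock()
t=snap('top','t10'); g=cv2.cvtColor(t['color'],cv2.COLOR_RGB2GRAY)
for v in range(180,216,2): print(v,''.join(' .:-=+*#%@'[::-1][min(9,int(k)//22)] for k in g[v,380:450]))
E
```

```text
{'time': 21.35, 'position': [0.448, -0.2772, 0.0225], 'tool_rot': [0.7456, 0.6664, 0.0003, 0.0014], 'ft_force': [-1.0025, 0.9636, -0.4821], 'grip_width': 0.0004, 'grip_force': 0.3097, 'q': [-0.7666, 0.7206, 1.8233, 0.0006, 0.5948, -0.6552]}
dock mm [-68.7   2.2  22.5]
180 ::::::::::--                            .:--===*####*=+*##***=--::::::
182 ::::::::::--                            :======*#####*######*=--::::::
184 ::::::::::-=-:::::..                    :======*#**++######*+--:::::::
186 :::::::-=++**+********+++++==+****++++==+++++++++======-+##*=-::::::::
188 :::::::-=+*=..=#%%######%#########********#####******+++*##*=-::::::::
190 ::::::::-+*+==*%%%#####%%%%%%%%+. .......-+*+===++++****###*+-::::::::
192 --:-:::-+**+==*%%%#############*-:.:=-   :==:           -*##+--:::::::
194 --:::::-+**+=+#%%%#############*=------:--==:           :+##*=-:::::::
196 *+--:::-+**+=+#%%######%%%####*-  ::-======:            :*##*=-:::::::
198 ##*+---+**+==*%%##############*=--:::..-==-             :+##*+-:::::::
200 *###*+++***==*%##*+*#################*+==-:             :=*##+--::::::
202 ***#####**+==*%#######################*==:              :=*##*=-::::::
204 ******####*++#%%###########%%%########*=-:              :-*##*+--:::::
206 *******######%%#%%#######%%%%########*+=:              .:-+##*+-::::::
208 *********#######%%#####%%%%%##########*+-              .-=+###*=---:::
210 ***********######%##%%%%%%%########*****+-             :+#%%%%%##*=-::
212 *************######%%%%%%%######**********+-.          :+#%%%%%%%#+-::
214 ****************######%%%#####***************=.        :=*%%%%%%%%*-::
```

The case now slides freely. I'll advance in small steps until it contacts the stop.

>>> play_rows(gripper=[1, 1, 1], delta_pos=[[0, 0.3, 0], [0, 0.5, 0], [0, 0.5, 0]], turn=[[0, 0, 0], [0, 0, 0], [0, 0, 0]])

```text
time: 21.78
position: [0.4501, -0.2763, 0.0226]
tool_rot: [0.745, 0.667, -0.0, -0.002]
ft_force: [-6.1, 0.7, 3.3]
grip_width: 0.0003
grip_force: 3.3
```

>>> play_rows(gripper=[1, 1, 1], delta_pos=[[0, 0.2, 0], [0, 0.3, 0], [0, 0.3, 0]], turn=[[0, 0, 0], [0, 0, 0], [0, 0, 0]])

```text
time: 22.15
position: [0.4504, -0.2761, 0.0226]
tool_rot: [0.745, 0.667, -0.002, -0.004]
ft_force: [-13.8, -2.0, 7.1]
grip_width: 0.0004
grip_force: 7.0
```

>>> play_rows(gripper=[1, 1, 1, 1, 1, 1, 1, 1], delta_pos=[[0, 0.2, 0], [0, 0.2, 0], [0, -1.5, 0], [0, -5, 0], [0, -8, 0], [0, -8, -6], [0, -8, -12], [0, -8, -18]], turn=[[0, 0, 0], [0, 0, 0], [0, 0, 0], [0, 0, 0], [0, 0, 0], [0, 0, 0], [0, 0, 0], [0, 0, 0]])

```text
time: 23.15
position: [0.3758, -0.2693, 0.2047]
tool_rot: [0.746, 0.666, 0.0, 0.002]
ft_force: [0.9, -1.7, 0.1]
grip_width: 0.0002
grip_force: 0.0
```

```bash
python3 - <<'E'
from cs import *
st(); dock()
s=snap('side','s11'); t=snap('top','t11')
c,q=np.cos(D[2]),np.sin(D[2])
for thr in(65,75,90): cs(s,thr=thr,x0=(D[0]+c*.005,D[1]+q*.005,D[2]),off=(225,130))
print('home hull',proj(s,box(D[0]+c*.005,D[1]+q*.005,D[2])+[0,0,.008]).round(0).tolist())
print('lever',shift(S,s,212,135,250,152) if 0 else '')
g=cv2.cvtColor(s['color'],cv2.COLOR_RGB2GRAY)
for v in range(134,210,2): print(v,''.join(' .:-=+*#%@'[::-1][min(9,int(k)//22)] for k in g[v,212:300]))
E
```

```text
{'time': 23.15, 'position': [0.3758, -0.2693, 0.2047], 'tool_rot': [0.7458, 0.6661, 0.0003, 0.0016], 'ft_force': [0.8855, -1.6729, 0.1263], 'grip_width': 0.0002, 'grip_force': 0.0, 'q': [-0.8645, 0.3358, 1.8502, 0.0007, 0.9525, -0.7521]}
dock mm [-141.3    2.   204.7]
world [ 0.5283 -0.2836  0.1541] dock [11.836  4.712  0.265] cost 0.387 0.341
world [ 0.5322 -0.2813 -0.0199] dock [15.482  7.462  0.092] cost 0.339 0.273
world [ 0.5311 -0.2824 -0.0253] dock [14.531  6.217  0.086] cost 0.277 0.205
home hull [[266.0, 184.0], [265.0, 171.0], [274.0, 189.0], [273.0, 176.0], [240.0, 195.0], [239.0, 182.0], [248.0, 202.0], [247.0, 188.0]]
lever 
134 ****#****##############################*=------------------------------+#%%%%#+---------
136 ********+=*#############################*=-------------------------------=++==----------
138 ****+=----=*############################*+----------------------------------------------
140 ==---------+****###################%%####*+++===----------------------------------------
142 -----------+*****################%%%###***+++++=------------------------------
[... 2379 characters left out ...]
########*+========+===++++==--------==++++++++***
196 ---++++***+:......     .-+*##*******#######*++=========++++++==---------------==+++++***
198 ---=+*****=:.         ....:=**##*****##*++===========++++==----------------------==+++++
200 -----=======-:             ..-+******=============+++==-----------------------------====
202 ----:-----===--:.             .:=++++======+++++===-------------------------------------
204 --:...:----====---.             .:=++===++++==------------------------------------------
206 -:......:----===----.          .::==+++=-=----------------------------------------------
208 ::.......::---===-----:.  ..::-===------------------------------------------------------
```

```bash
python3 - <<'E'
from cs import *
t=load('t11'); T0=T; c,q=np.cos(D[2]),np.sin(D[2])
g=cv2.cvtColor(t['color'],cv2.COLOR_RGB2GRAY).astype(np.float32)
dk=lambda x,y,z:[D[0]+c*x-q*y,D[1]+q*x+c*y,z]
for y in(-.012,-.004,.004,.012):
    xs=np.arange(-.09,.08,.001); v=[float(cv2.getRectSubPix(g,(1,1),tuple(map(float,proj(t,dk(x,y,.008))[0])))[0,0]) for x in xs]
    v=np.array(v); i=np.argmax(v<120); print('rear bottom edge y',y,'x mm',round(xs[i]*1000), [int(k) for k in v[20:50:4]])
for y in(-.01,0,.01):
    xs=np.arange(.03,.12,.004); print([int(cv2.getRectSubPix(g,(1,1),tuple(map(float,proj(t,dk(x,y,.068))[0])))[0,0]) for x in xs])
# dock front edge cross-check in the original top image
g0=cv2.cvtColor(T['color'],cv2.COLOR_RGB2GRAY).astype(np.float32)
for y in(-.1,-.05,-.01,.01):
    xs=np.arange(-.11,-.06,.001); v=np.array([float(cv2.getRectSubPix(g0,(1,1),tuple(map(float,proj(T,dk(x,y,.008))[0])))[0,0]) for x in xs]); print('front edge',y,xs[np.argmax(v>180)]*1000)
E
```

```text
rear bottom edge y -0.012 x mm -55 [232, 230, 225, 186, 95, 46, 39, 33]
rear bottom edge y -0.004 x mm -57 [232, 230, 202, 130, 71, 43, 44, 42]
rear bottom edge y 0.004 x mm -57 [232, 227, 188, 127, 68, 38, 44, 47]
rear bottom edge y 0.012 x mm -58 [232, 225, 174, 117, 65, 41, 45, 46]
[45, 45, 48, 51, 49, 41, 33, 31, 42, 75, 144, 212, 231, 232, 232, 232, 232, 232, 231, 228, 202, 168, 161]
[51, 49, 49, 51, 49, 38, 31, 32, 42, 81, 155, 223, 232, 232, 232, 232, 232, 233, 232, 227, 189, 161, 162]
[47, 46, 46, 50, 50, 49, 48, 48, 52, 84, 161, 223, 232, 233, 233, 232, 232, 232, 232, 228, 200, 169, 162]
front edge -0.1 -84.99999999999997
front edge -0.05 -81.99999999999997
front edge -0.01 -83.99999999999997
front edge 0.01 -82.99999999999997
```

The rear edge is at about −56 mm, home to within the measuring error, with a hint of yaw. I'll give it one more firm seating push nearer the +y side.

>>> play_rows(gripper=[1, 1, 1, 1, 1, 1, 1, 1, 1, 1], delta_pos=[[0.9, 0, 6], [0.9, 0, 12], [0.9, 0, 18], [0.9, 3, 18.2], [0.9, 5.5, 18.2], [0.9, 6.7, 18.2], [0.9, 7.2, 18.2], [0.9, 7.6, 18.2], [0.9, 8, 18.2], [0.9, 8, 18.2]], turn=[[0, 0, 0], [0, 0, 0], [0, 0, 0], [0, 0, 0], [0, 0, 0], [0, 0, 0], [0, 0, 0], [0, 0, 0], [0, 0, 0], [0, 0, 0]])

```text
time: 24.5
position: [0.4509, -0.2669, 0.0205]
tool_rot: [0.745, 0.667, -0.002, -0.004]
ft_force: [-10.9, -2.9, 5.2]
grip_width: 0.0004
grip_force: 5.5
```

```bash
python3 - <<'E'
from mv import *
st(); dock()
E
```

```text
{'time': 24.5, 'position': [0.4509, -0.2669, 0.0205], 'tool_rot': [0.7453, 0.6667, -0.0017, -0.0042], 'ft_force': [-10.8636, -2.902, 5.1546], 'grip_width': 0.0004, 'grip_force': 5.4958, 'q': [-0.7465, 0.7249, 1.8217, -0.0044, 0.6035, -0.6317]}
dock mm [-66.9  12.7  20.5]
```

>>> play_rows(gripper=[1, 1, 1, 1], delta_pos=[[0, 0.3, 0], [0, 0.6, 0], [0, 0.6, 0], [0, 0.6, 0]], turn=[[0, 0, 0], [0, 0, 0], [0, 0, 0], [0, 0, 0]])

```text
time: 25.0
position: [0.4508, -0.2661, 0.0207]
tool_rot: [0.745, 0.667, -0.004, -0.01]
ft_force: [-25.9, -6.2, 14.3]
grip_width: 0.0005
grip_force: 13.9
```

```bash
python3 - <<'E'
from mv import *
st(); dock()
E
```

```text
{'time': 25.0, 'position': [0.4508, -0.2661, 0.0207], 'tool_rot': [0.7448, 0.6672, -0.0041, -0.0097], 'ft_force': [-25.8963, -6.1721, 14.2552], 'grip_width': 0.0005, 'grip_force': 13.886, 'q': [-0.7432, 0.7268, 1.8137, -0.0108, 0.6211, -0.6246]}
dock mm [-67.1  13.5  20.7]
```

The case is firmly seated: 26 N with no further travel. I'll retreat, rise, and go over the lever pad.

>>> play_rows(gripper=[1, 1, 1, 1, 1, 1, 1], delta_pos=[[0, -2, 0], [0, -5, 0], [0, -8.5, 0], [0, -8.5, -6], [0, -8.5, -12], [0, -8.5, -18], [0, -8.5, -22]], turn=[[0, 0, 0], [0, 0, 0], [0, 0, 0], [0, 0, 0], [0, 0, 0], [0, 0, 0], [0, 0, 0]])

```text
time: 25.88
position: [0.3768, -0.2598, 0.2434]
tool_rot: [0.746, 0.666, 0.0, 0.002]
ft_force: [1.4, -0.7, 0.0]
grip_width: -0.0
grip_force: 0.0
```

```bash
cat > lev.py <<'E'
from mv import *
c,q=np.cos(D[2]),np.sin(D[2]); dk=lambda x,y:(D[0]+c*x-q*y,D[1]+q*x+c*y)
def arc(e): return 100-155*np.cos(e)+8*np.sin(e), 80+155*np.sin(e)+8*np.cos(e)
E
python3 - <<'E'
from cs import *
from lev import *
st(); dock()
plan([(*dk(-.019,-.098),.235,D[2]+np.pi/2)]+[(*dk(x/1e3,-.098),z/1e3,D[2]+np.pi/2) for x,z in map(arc,(.75,.65,.5,.35,.2,.1,0,-.06))])
t=snap('top','t12'); g=cv2.cvtColor(t['color'],cv2.COLOR_RGB2GRAY).astype(np.float32)
for y in(-.012,-.004,.004,.012):
    xs=np.arange(-.09,.0,.001); v=np.array([float(cv2.getRectSubPix(g,(1,1),tuple(map(float,proj(t,[*dk(x,y),.008])[0])))[0,0]) for x in xs])
    print('rear',y,round(xs[np.argmax(v<120)]*1000))
E
```

```text
{'time': 25.875, 'position': [0.3768, -0.2598, 0.2434], 'tool_rot': [0.7458, 0.6662, 0.0, 0.0019], 'ft_force': [1.3573, -0.7299, 0.0293], 'grip_width': -0.0, 'grip_force': 0.0, 'q': [-0.8486, 0.2716, 1.8126, 0.0, 1.0536, -0.7359]}
dock mm [-141.3   11.6  243.4]
[-10.94, 12.24, 0.9] [0.003, 0.002, -0.001]
[-10.93, 13.34, 5.26] [0.003, 0.002, -0.001]
[-10.93, 12.27, 6.39] [0.003, 0.002, -0.001]
[-10.92, 10.91, 8.27] [0.003, 0.002, -0.001]
[-10.92, 9.83, 10.33] [0.003, 0.002, -0.001]
[-10.91, 9.08, 12.53] [0.003, 0.002, -0.001]
[-10.91, 8.77, 14.05] [0.003, 0.002, -0.001]
[-10.91, 8.6, 15.59] [0.003, 0.002, -0.001]
[-10.9, 8.58, 16.52] [0.003, 0.002, -0.001]
rear -0.012 -90
rear -0.004 -57
rear 0.004 -57
rear 0.012 -58
```

>>> play_rows(gripper=[1, 1, 1, 1, 1, 1, 1], delta_pos=[[-4, 4, 0.5], [-7.5, 8, 0.5], [-10.9, 12.2, 0.9], [-10.9, 12.2, 0.9], [-10.9, 12.2, 2], [-10.9, 12.2, 4], [-10.9, 12.2, 4]], turn=[[0, 0, 0], [0, 0, 0], [0, 0, 0], [0, 0, 0], [0, 0, 0], [0, 0, 0], [0, 0, 0]])

```text
time: 26.8
position: [0.4838, -0.3789, 0.1984]
tool_rot: [0.746, 0.666, 0.0, -0.003]
ft_force: [-0.6, 0.5, 0.2]
grip_width: 0.0005
grip_force: 0.0
```

```bash
python3 - <<'E'
from lev import *
st(); dock()
plan([(*dk(x/1e3,-.098),z/1e3,D[2]+np.pi/2) for x,z in map(arc,(.65,.5,.35,.2,.1,0,-.06))])
E
```

```text
{'time': 26.8, 'position': [0.4838, -0.3789, 0.1984], 'tool_rot': [0.7456, 0.6664, 0.0, -0.0031], 'ft_force': [-0.5769, 0.5133, 0.2242], 'grip_width': 0.0005, 'grip_force': 0.0, 'q': [-0.8461, 0.543, 1.4799, -0.0, 1.1249, -0.7341]}
dock mm [-21.8 -94.9 198.4]
[-0.31, 0.33, 1.82] [-0.005, -0.004, -0.001]
[-0.32, -1.02, 3.71] [-0.005, -0.004, -0.001]
[-0.33, -2.08, 5.78] [-0.005, -0.004, -0.001]
[-0.34, -2.81, 7.99] [-0.005, -0.004, -0.001]
[-0.35, -3.12, 9.51] [-0.005, -0.004, -0.001]
[-0.35, -3.27, 11.05] [-0.005, -0.004, -0.001]
[-0.36, -3.28, 11.98] [-0.005, -0.004, -0.001]
```

>>> play_rows(gripper=[1, 1, 1, 1, 1, 1, 1, 1, 1, 1], delta_pos=[[-0.3, 0.3, 1], [-0.3, 0.1, 2.3], [-0.3, -0.6, 3.2], [-0.3, -1.4, 4.5], [-0.3, -2.1, 5.8], [-0.3, -2.5, 7], [-0.3, -2.8, 8.2], [-0.3, -3.1, 9.5], [-0.3, -3.2, 10.5], [-0.3, -3.2, 10.5]], turn=[[0, 0, 0], [0, 0, 0], [0, 0, 0], [0, 0, 0], [0, 0, 0], [0, 0, 0], [0, 0, 0], [0, 0, 0], [0, 0, 0], [0, 0, 0]])

```text
time: 28.05
position: [0.4528, -0.3799, 0.0937]
tool_rot: [0.746, 0.666, -0.0, -0.002]
ft_force: [-0.0, -0.1, 0.5]
grip_width: 0.0003
grip_force: 0.0
```

>>> play_rows(gripper=[1, 1, 1], delta_pos=[[0, 0, 0.5], [0, 0, 0.8], [0, 0, 0.8]], turn=[[0, 0, 0], [0, 0, 0], [0, 0, 0]])

```text
time: 28.42
position: [0.4541, -0.3811, 0.0886]
tool_rot: [0.745, 0.667, -0.0, 0.0]
ft_force: [-1.3, 0.5, 4.8]
grip_width: 0.0002
grip_force: 3.1
```

```bash
python3 - <<'E'
from lev import *
st(); dock()
E
```

```text
{'time': 28.425, 'position': [0.4541, -0.3811, 0.0886], 'tool_rot': [0.7455, 0.6666, -0.0001, 0.0004], 'ft_force': [-1.3287, 0.519, 4.846], 'grip_width': 0.0002, 'grip_force': 3.0845, 'q': [-0.8865, 0.6632, 1.625, -0.0003, 0.8526, -0.7746]}
dock mm [ -51.1 -100.4   88.6]
```

It snapped: no force at z 94, then firm contact at the down height of 88. One slight extra press, then rise and verify everything.

>>> play_rows(gripper=[1, 1, 1, 1, 1, 1, 1, 1], delta_pos=[[0, 0, 0.4], [0, 0, 0.4], [0, 0, -3], [0, 0, -8], [0, 0, -14], [2, -4, -16], [6, -8, -16], [6, -14, -16]], turn=[[0, 0, 0], [0, 0, 0], [0, 0, 0], [0, 0, 0], [0, 0, 0], [0, 0, 0], [0, 0, 0], [0, 0, 0]])

```text
time: 29.42
position: [0.3211, -0.3034, 0.248]
tool_rot: [0.744, 0.668, -0.0, 0.001]
ft_force: [-0.9, -1.2, -0.6]
grip_width: 0.0002
grip_force: 0.0
```

```bash
python3 - <<'E'
from chk import *
from mv import *
from cs import cs
st(); dock()
s=snap('side','s13'); t=snap('top','t13')
for n,b in dict(bottle=(294,156,314,196),stud=(335,183,352,222),mouse=(374,227,398,250),L=(412,248,438,292),M=(322,234,358,272),pink=(442,225,468,265),green=(212,192,232,234)).items(): print(n,shift(S,s,*b))
for n,b in dict(wedge=(208,140,246,160),bottle=(358,232,380,254),tray=(332,84,396,128),mouse=(235,228,268,256),L=(182,205,212,246),M=(254,168,280,212),stud=(292,226,312,246)).items(): print('top',n,shift(T,t,*b))
g=cv2.cvtColor(s['color'],cv2.COLOR_RGB2GRAY)
for v in range(130,206,2): print(v,''.join(' .:-=+*#%@'[::-1][min(9,int(k)//22)] for k in g[v,205:290]))
c,q=np.cos(D[2]),np.sin(D[2])
for P in((-.055,-.098,.088),(.1,-.098,.08)): print('lever down px',proj(s,[D[0]+c*P[0]-q*P[1],D[1]+q*P[0]+c*P[1],P[2]]))
E
```

```text
{'time': 29.425, 'position': [0.3211, -0.3034, 0.248], 'tool_rot': [0.7441, 0.6681, -0.0, 0.0006], 'ft_force': [-0.8845, -1.2081, -0.622], 'grip_width': 0.0002, 'grip_force': 0.0, 'q': [-1.0112, 0.2433, 1.8398, 0.0001, 1.0573, -0.9037]}
dock mm [-191.9  -37.9  248. ]
bottle (0, 0, 0.936)
stud (0, 0, 0.893)
mouse (0, 0, 1.0)
L (1, 0, 0.999)
M (2, 0, 0.987)
pink (0, 0, 1.0)
green (0, 0, 1.0)
top wedge (0, 0, 0.999)
top bottle (0, 0, 0.949)
top tray (0, 0, 1.0)
top mouse (0, 0, 1.0)
top L (-1, 0, 0.983)
top M (-1, 1, 0.989)
top stud (0, 0, 0.999)
130 ****************#############################*=--------------------------------------
132 ***********##***##############################*====----------------------------------
134 ****************##############################*=-------------------------------------
136 ***************+=*#############################*=------------------------------------
138 ***********+=----=*############################*+------------------------------------
140 *****++==---------+****#########################*+++===------------------------------
142 **+=--
[... 2257 characters left out ...]
=+++++++=====-...-******####################***+==========+++===--------
194 ----------=+++++++======-:....:+*##**+**##############*+========+==+++++==-----------
196 ----------+++****+:......    ..-+*###******#######*++=========++++++==---------------
198 ----------=+*****=:.       ......:=**##*****##*++===========++++==-------------------
200 ------------=======-:   .....     .:-+*#****=============+++==-----------------------
202 -----------:----====--:..            .:=++++======+++++===---------------------------
204 ---------:...:----====---..            .:=++===++++==--------------------------------
lever down px [[253.95966286 158.3938036 ]]
lever down px [[219.86145114 174.6506047 ]]
```

The lever pad sits at (254,159), exactly the predicted down position. The bystanders haven't moved, and both empty cases are standing. Handing in.

```bash
python3 -c "
from rig import robot
print(robot.hand_in())"
```

```text
the job is handed in; nothing more can be done
None
```

The heavy case (about 6.5 N, the right-hand one of the three) is in the cradle against the back stop, with the lever snapped down and holding; the two empty cases stand upright and nothing else moved, so I handed the job in at about 29 s. How fully home it is rests on contact force (26 N with no further travel) and a camera fix good to about 2–3 mm.

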